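# Hang the washed brayers in the rack by width

## Task

The four washed brayers were left lying on their rubber on the ink slab, where it will get flat spots. Hang each one in the brayer rack, in order of width, the narrowest in the narrowest bay and so on to the widest: neck and handle down in their notches, roller in the bay, level and clear of the base. Leave the mixing cup on the slab standing where it is.

Things in the scene. Friction and masses are not known exactly. Their poses are not given: they have to be found in the camera images.
- brayer_25: narrowest of four hand brayers (brown turned handle, steel neck and yoke, black rubber roller): rubber 25 mm wide, 35 over the yoke, 161 long. Origin on its underside, below the waist of the handle, where to grip it: round, 22 mm thick, 24 mm long, axis 13 mm above the origin. x runs along the handle to the roller, z up. It lies on its roller and handle; it weighs some 0.2 kg
- brayer_40: second narrowest of four hand brayers (brown turned handle, steel neck and yoke, black rubber roller): rubber 40 mm wide, 50 over the yoke, 161 long. Origin on its underside, below the waist of the handle, where to grip it: round, 22 mm thick, 24 mm long, axis 13 mm above the origin. x runs along the handle to the roller, z up. All four balance 10 to 25 mm ahead of the origin
- brayer_55: second widest of four hand brayers (brown turned handle, steel neck and yoke, black rubber roller): rubber 55 mm wide, 65 over the yoke, 161 long. Origin on its underside, below the waist of the handle, where to grip it: round, 22 mm thick, 24 mm long, axis 13 mm above the origin. x runs along the handle to the roller, z up. All four: handle x = -62 to 23 mm, neck 33 to 60, roller at 84
- brayer_70: widest of four hand brayers (brown turned handle, steel neck and yoke, black rubber roller): rubber 70 mm wide, 80 over the yoke, 161 long. Origin on its underside, below the waist of the handle, where to grip it: round, 22 mm thick, 24 mm long, axis 13 mm above the origin. x runs along the handle to the roller, z up. All four: neck 9 mm, handle 26 mm (x = -52 to -28), roller 30 mm thick
- rack: light wooden brayer rack, fixed on the desk, 172 x 298 mm, origin under its centre. In each bay, from the bay's point: near rail (12 mm thick, x = -45 mm) with a 36 mm notch for the handle, floor z = 0, posts to z = 18; far rail (8 mm thick, x = 46.5) with a 17 mm notch for the neck, floor z = 8.5, posts to z = 26; 4 mm partitions at x = 69 to 103, up to z = 15
- bay_1 (a point): leftmost, narrowest bay of the rack (seen from the handle side), 47 mm between partitions: for the 25 mm brayer. The point is where the origin of a brayer hung here comes, 30 mm above the desk; x the way its roller points, y along the row, bay 1 at +y
- bay_2 (a point): second from the left bay of the rack (seen from the handle side), 62 mm between partitions: for the 40 mm brayer. The point is where the origin of a brayer hung here comes, 30 mm above the desk; x the way its roller points, y along the row, bay 1 at +y. Bay points are 58.5, 73.5 and 88.5 mm apart: beside a hung brayer open the fingers only to about 50 mm
- bay_3 (a point): third from the left bay of the rack (seen from the handle side), 77 mm between partitions: for the 55 mm brayer. The point is where the origin of a brayer hung here comes, 30 mm above the desk; x the way its roller points, y along the row, bay 1 at +y
- bay_4 (a point): rightmost, widest bay of the rack (seen from the handle side), 92 mm between partitions: for the 70 mm brayer. The point is where the origin of a brayer hung here comes, 30 mm above the desk; x the way its roller points, y along the row, bay 1 at +y
- mix_cup: small white mixing cup, open, 44 mm across the rim and 32 mm high, standing among the brayers at the front of the grey ink slab (240 x 384 mm, top 8 mm above the desk). Origin at the centre of its underside, z up. Not to be moved

How it is judged (in metres and radians):
At the end, for the whole second after the job is handed in: Each brayer hangs at rest, seated in both notches of its own bay: origin within 13 mm along, 10 mm across, 6 mm in height of the bay point, direction within 0.12 rad, tilt below 0.35 rad; the cup upright (0.3 rad) within 30 mm of its place (x of brayer_25 in the frame of bay_1 between -0.013 and 0.013 m and y of brayer_25 in the frame of bay_1 between -0.01 and 0.01 m and z of brayer_25 in the frame of bay_1 between -0.006 and 0.006 m and angle between the x axis of brayer_25 and the x axis of bay_1, either way round below 0.12 rad and angle between each of brayer_25, brayer_40, brayer_55, brayer_70's own z axis and vertical below 0.35 rad and linear speed of each of brayer_25, brayer_40, brayer_55, brayer_70 below 0.02 m/s and x of brayer_40 in the frame of bay_2 between -0.013 and 0.013 m and y of brayer_40 in the frame of bay_2 between -0.01 and 0.01 m and z of brayer_40 in the frame of bay_2 between -0.006 and 0.006 m and angle between the x axis of brayer_40 and the x axis of bay_2, either way round below 0.12 rad and x of brayer_55 in the frame of bay_3 between -0.013 and 0.013 m and y of brayer_55 in the frame of bay_3 between -0.01 and 0.01 m and z of brayer_55 in the frame of bay_3 between -0.006 and 0.006 m and angle between the x axis of brayer_55 and the x axis of bay_3, either way round below 0.12 rad and x of brayer_70 in the frame of bay_4 between -0.013 and 0.013 m and y of brayer_70 in the frame of bay_4 between -0.01 and 0.01 m and z of brayer_70 in the frame of bay_4 between -0.006 and 0.006 m and angle between the x axis of brayer_70 and the x axis of bay_4, either way round below 0.12 rad and distance of mix_cup from where it was at the start of the episode below 0.03 m and angle between mix_cup's own z axis and vertical below 0.3 rad); the robot touches nothing.
It fails at once if the mixing cup is tipped or shoved away (distance of mix_cup from where it was at the start of the episode above 0.03 m or angle between mix_cup's own z axis and vertical above 0.5 rad).
It also fails if it takes over 109 s, if anything falls off the work surface, if the arm or the gripper's body presses on something with over 40 N, if the wrist force passes 120 N, or if a joint passes its speed limit or range.

## Robot

A 6-joint arm with a two-finger parallel gripper is mounted at the origin on a cart in front of the work surface, level with it; the furniture and walls round the work are solid. World frame = base frame: x ahead of the robot, y to its left, z up, the work surface at z = 0. Lengths are in mm, angles in rad, forces in N, time in s.
With the tool pointing down it reaches from about 300 to 775 mm from the base axis. Payload 14.6 kg.
Tool frame: the origin (TCP) lies between the finger pads; the fingertips stand manip.tip_reach ahead of it and the grasp point (between the pads) lies 5 mm behind it (manip.tip_reach is the distance from the TCP to the fingertips, in mm); z points along the fingers, y is the line along which they close (so a half turn about z gives the same grasp; the last joint's range is limited). The gripper opens to 94 mm and grips with 3 to 60 N. Pads are 16 mm wide; open, the fingers measure 119 mm over their backs; the gripper's body (75 mm by 177 mm) begins 78 mm behind the grasp point.
Start: joints at [1.094, 0.3, 1.521, -0, 1.321, -0.067], TCP at [219.131, 504.451, 219.446] pointing down, gripper open.
Joint ranges: [-3.03, 3.03], [-0.79, 2.21], [0.23, 2.52], [-1.04, 4.18], [0, 3.07], [-2.55, 2.55]. Speed limits (rad/s): [2.22, 2.22, 2.57, 3.14, 3.14, 3.14].

## Interface

Orientations are given as [roll, pitch, yaw] about the fixed x, y, z axes, in that order (R = Rz(yaw) Ry(pitch) Rx(roll)).
In Python, from cell import manip gives the robot as it stands. The module is installed in compiled form; this text tells all that it offers.
- The arm moves only by the shell command python3 -m creep 'ROWS' [FORCE]. ROWS is JSON, a list of rows, each a list of 3 entries, a list of its own where there are three numbers: the opening, from -1 (shut) to 1 (fully open), then the shift along the tool's x, y, z in cm, then the turn about the tool's z in units of 5 degrees (1.0 is 5 degrees). In form: [[grip, [tx, ty, tz], roll], ...]. A call has 1 to 12 rows; each row is the pose to reach, as a shift and turn from the pose commanded when the call began, along the tool's axes at that moment; what a row does not reach only later rows make up. A row lasts 1/10 s, in which the tool goes at most 50 mm and 8.59 degrees, less where a joint would pass 70% of its speed; a pose out of reach is approached as far as the arm can. A call with a gripper value outside its range is refused whole. The fingers move at their own pace and stop on an object; FORCE is the grip in N (left out, the last holds). Time passes only in rows, so rows that repeat a pose let the fingers close. It gives the time, the measured TCP pose, the force, the opening and the grip force at its end, in the units of the state.
- manip.read_state(): the state, without advancing time (a new reading comes with each control period).
- manip.camera(name): name is "scene" or "top" or "wrist"; returns the picture (480x640x3 uint8, red, green, blue); there is no depth.
- manip.camera_params(name): a dict with "fovy" (degrees; the focal length in pixels is half the picture's height over the tangent of half this angle, whatever the lens; pixels are square), "cx", "cy" (the principal point, pixels), "origin" and "attitude" of the camera in the world. Camera axes: x right, y down, z forward; pixel columns grow to the right and rows downward; lengths in mm; the calibration is good to about 2 mm. The wrist camera is an equidistant fisheye: a pixel r from the principal point sees the ray r / f radians off the axis. A picture is of the moment at which its call begins: read the wrist's pose just before it. camera_params takes no time and is no camera call; for the wrist camera it gives the pose at the moment of the call.
- manip.sign_off(): hands the job in; it is judged then, once.
The state is a dict: "clock": time; "joints": joint angles; "qd": joint speeds; "effort": joint torques, N m; "eef_pos": TCP position; "eef_rot": TCP orientation; "wrist_force": force on the tool from outside, world axes, zero at the start; "moment": the same for the moment, N m; "finger_gap": finger opening in mm; "finger_force": force on a finger pad.
Only numpy, scipy, OpenCV 4.12 (cv2) and the standard library are available. Lean on these libraries where they do the work, as an engineer would, in place of code of your own. Each camera call takes 0.05 s, during which the arm holds its last target. There are 200 camera calls.

## Working session

There is one attempt and no reset: what is moved stays moved. The work goes in short steps, Python scripts to look and compute and a shell command to move; the robot and the scene stay as the last step left them, time stands still between calls to the robot, and variables do not carry over. Pictures are saved under pics/ and viewed, at most 15 in all, crops included, and the job is handed in when it is done.

```bash
mkdir -p pics; ls; python3 - <<'E'
from cell import manip
import cv2
s=manip.read_state(); print(s, manip.tip_reach)
for n in("scene","top","wrist"):
    p=manip.camera_params(n); print(n,p)
    im=manip.camera(n); cv2.imwrite(f"pics/{n}0.png",im[:,:,::-1])
E
```

```text
pics
{'clock': 0.0, 'joints': array([ 1.09438356e+00,  3.00502234e-01,  1.52159236e+00, -1.15671198e-05,
        1.32069268e+00, -6.65782905e-02]), 'qd': array([ 0.00011659, -0.00027876, -0.00021644, -0.00118914,  0.00096908,
        0.00084436]), 'effort': array([-1.82235333e-03, -5.31833982e+01, -3.52713776e+01,  7.07140379e-02,
        2.46026705e-02, -1.17096047e-04]), 'eef_pos': array([219.03113294, 504.23256188, 218.86446909]), 'eef_rot': array([-3.14039993e+00, -6.82986575e-05,  2.73176101e+00]), 'wrist_force': array([-0.67090937,  0.04508816,  0.31818262]), 'moment': array([-0.02083664, -0.01313883, -0.04903414]), 'finger_force': 0.0, 'finger_gap': 93.84583119050394} 14.0
scene {'fovy': 45.89529435356399, 'cx': 316.77137849542845, 'cy': 233.4344015134302, 'origin': array([  51.89622345,  900.74508915, 1114.58407653]), 'attitude': array([-2.42726173e+00,  3.03498264e-04, -2.66522410e+00])}
top {'fovy': 44.851016438851026, 'cx': 318.8387927171625, 'cy': 239.84314069564698, 'origin': array([ 406.759948  ,  108.61911978, 1201.84003003]), 'attitude': array([-3.10009592, -0.00869392, -1.58471129])}
wrist {'fovy': 65.70646984690485, 'cx': 319.6657719710369, 'cy': 238.00873211231692, 'origin': array([142.7862671 , 536.83807618, 384.55785483]), 'attitude': array([2.85229789e+00, 1.28972846e-03, 1.16189064e+00])}
```

View pics/top0.png

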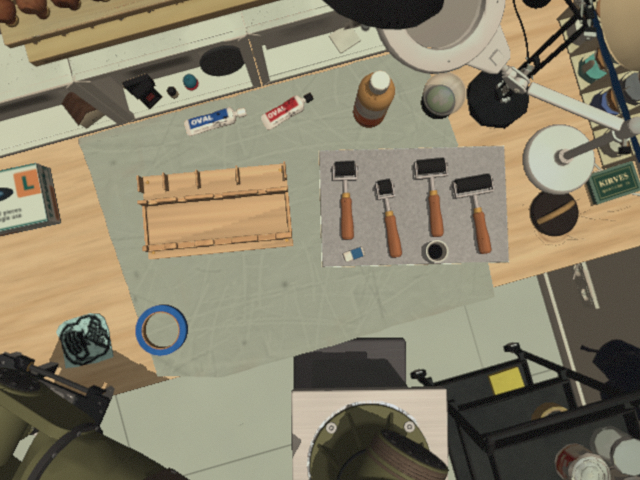

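View pics/scene0.png

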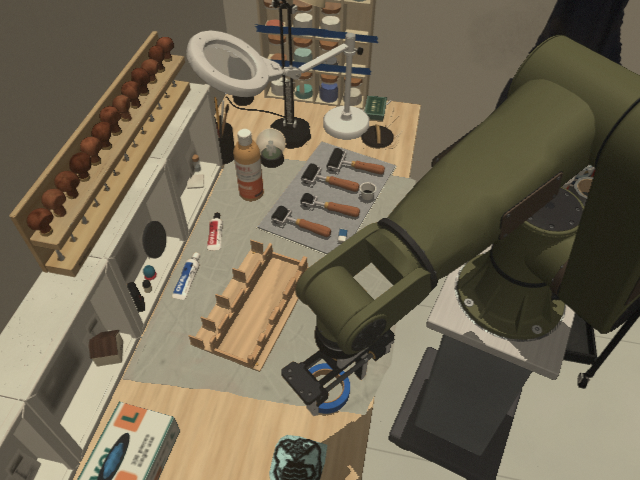

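```bash
cat > h.py <<'E'
import numpy as np, cv2
from scipy.spatial.transform import Rotation as Ro
from cell import manip
def cam(n):
    p=manip.camera_params(n); p=dict(p); p['f']=240/np.tan(np.radians(p['fovy']/2)); p['R']=Ro.from_euler('xyz',p['attitude']).as_matrix(); p['n']=n; return p
def ray(p,u,v):
    x,y=(u-p['cx'])/p['f'],(v-p['cy'])/p['f']
    if p['n']=='wrist':
        r=np.hypot(x,y); s=np.sin(r)/max(r,1e-9); d=np.array([x*s,y*s,np.cos(r)])
    else: d=np.array([x,y,1])
    return p['R']@d
def onz(p,u,v,z):
    d=ray(p,u,v); return p['origin']+d*(z-p['origin'][2])/d[2]
E
python3 - <<'E'
from h import *
im=cv2.imread('pics/top0.png'); p=cam('top')
hsv=cv2.cvtColor(im,cv2.COLOR_BGR2HSV)
roi=np.zeros(im.shape[:2],np.uint8); roi[150:270,322:505]=255
def blobs(m,a):
    n,l,st,c=cv2.connectedComponentsWithStats(cv2.bitwise_and(m,roi))
    for i in range(1,n):
        if st[i,4]>a:
            cs=cv2.findContours((l==i).astype(np.uint8),0,2)[0][0]; yield st[i],cv2.minAreaRect(cs),c[i]
H=[];Rr=[]
for s,r,c in blobs(cv2.inRange(hsv,(0,90,60),(20,255,255)),150):
    w=onz(p,*r[0],21); H.append(w); print('handle',s,np.round(r[0],1),np.round(r[1],1),w.round(1), r[2])
for s,r,c in blobs(cv2.inRange(hsv,(0,0,0),(180,255,45)),100):
    w=onz(p,*r[0],25); Rr.append(w); print('roller',s,np.round(r[0],1),np.round(r[1],1),w.round(1))
for h in H:
    k=min(Rr,key=lambda q:abs(np.hypot(*(q-h)[:2])-103)+0.5*abs(q[1]-h[1])); d=(k-h)[:2]; L=np.hypot(*d)
    print('theta',np.arctan2(d[1],d[0]).round(3),'L',L.round(1),'origin',(h[:2]+d/L*19.5).round(1))
c=cv2.resize(im[155:265,130:300],None,fx=4.6,fy=4.6,interpolation=cv2.INTER_CUBIC); cv2.imwrite('pics/rack.png',c)
E
```

```text
handle [428 190  16  47 514] [435.1 213. ] [46.6 12.3] [ 507.2 -140.1   21. ] 83.6598129272461
handle [341 193  13  47 505] [347. 216.] [46. 12.] [503.5  39.6  21. ] 90.0
handle [473 207  19  47 516] [481.5 230. ] [46.5 12.5] [ 471.2 -234.2   21. ] 80.53767395019531
handle [385 211  17  47 506] [391.9 233.6] [46.7 12.2] [466.3 -51.3  21. ] 78.69007110595703
roller [417 158  28  16 344] [430.8 165.7] [13.  26.8] [ 603.7 -132.7   25. ]
roller [335 162  20  14 242] [344.5 168. ] [13.3 18.4] [601.2  43.3  25. ]
roller [454 174  37  19 437] [472.6 183.1] [12.9 35.8] [ 567.1 -217.2   25. ]
roller [378 180  14  14 149] [384.5 186.3] [12.9 11.9] [562.7 -37.4  25. ]
roller [429 244  13  15 154] [435. 251.] [14. 12.] [ 429.6 -137.5   25. ]
theta 0.076 L 96.8 origin [ 526.7 -138.6]
theta 0.038 L 97.8 origin [522.9  40.4]
theta 0.175 L 97.3 origin [ 490.4 -230.8]
theta 0.143 L 97.4 origin [485.6 -48.5]
```

View pics/rack.png

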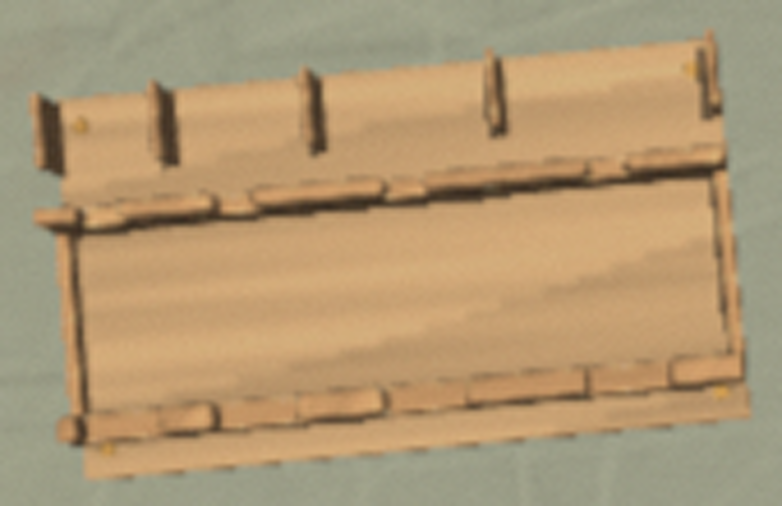

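```bash
cat > fit.py <<'E'
from h import *
from scipy.optimize import least_squares
B=np.array([0,-58.5,-132,-220.5]) # bay y offsets from bay1
def fit(nF,nN,lF,lN,p,off=(0,0),s=1):
    """notch centres (u,v,bay) at z56/z48, rail-line points (u,v)"""
    g=lambda u,v,z:onz(p,u/s+off[0],v/s+off[1],z)[:2]
    def res(q):
        c,sn=np.cos(q[2]),np.sin(q[2]); L=lambda w:((w-q[:2])@np.array([[c,-sn],[sn,c]]))
        r=[L(g(u,v,56))[1]-B[b] for u,v,b in nF]+[L(g(u,v,48))[1]-B[b] for u,v,b in nN]
        r+=[L(g(u,v,56))[0]-46.5 for u,v in lF]+[L(g(u,v,48))[0]+45 for u,v in lN]
        return np.array(r)
    o=least_squares(res,[480,340,.1],x_scale=[10,10,.1]); q=o.x
    print('bay1',q.round(2),'res',o.fun.round(1))
    for b in B: print((q[:2]+b*np.array([-np.sin(q[2]),np.cos(q[2])])).round(1))
    return q
E
python3 - <<'E'
from fit import *
fit([(101.5,214,0),(233.5,202,1),(406,186,2),(608,167,3)],[(118,424,0),(256,410,1),(426,396,2),(630,376,3)],
 [(170,209),(318,193),(507,174)],[(188,417),(341,403),(527,386),(707,369)],cam('top'),(130,155),4.6)
E
```

```text
bay1 [4.8866e+02 4.2388e+02 8.0000e-02] res [-1.7  0.1 -0.6  0.9  0.9 -0.1  0.1  0.3 -1.5 -0.5 -0.   0.8  0.6  0.3
  0.3]
[488.7 423.9]
[493.4 365.6]
[499.4 292.3]
[506.5 204.1]
```

```bash
cat > go.py <<'E'
import sys
from h import *
def go(x,y,z,th):
    s=manip.read_state(); e=s['eef_rot']; R=Ro.from_euler('xyz',e).as_matrix()
    d=R.T@(np.array([x,y,z])-s['eef_pos'])/10
    dy=(np.pi+th-e[2]+np.pi/2)%np.pi-np.pi/2
    print('shift cm',d.round(2),'roll',round(-np.degrees(dy)/5,2),'at',s['eef_pos'].round(1),e.round(3),'F',s['wrist_force'].round(1),'gap',s['finger_gap'].round(1),'t',round(s['clock'],2),'j',s['joints'].round(2))
if __name__=='__main__': go(*map(float,sys.argv[1:5]))
E
python3 -m creep '[[1,[-33.5,-6.6,0],-5.6],[1,[-33.5,-6.6,0],-5.6],[1,[-33.5,-6.6,0],-5.6],[1,[-33.5,-6.6,0],-5.6],[1,[-33.5,-6.6,0],-5.6],[1,[-33.5,-6.6,0],-5.6],[1,[-33.5,-6.6,0],-5.6],[1,[-33.5,-6.6,0],-5.6],[1,[-33.5,-6.6,0],-5.6],[1,[-33.5,-6.6,0],-5.6],[1,[-33.5,-6.6,0],-5.6],[1,[-33.5,-6.6,0],-5.6]]' 
python3 - <<'E'
from h import *; import pickle
p=cam('wrist'); im=manip.camera('wrist'); cv2.imwrite('pics/w1.png',im[:,:,::-1]); pickle.dump(p,open('w1.pkl','wb'))
E
python3 go.py 500 310 219 0.08
```

```text
clock: 1.35
eef_pos: [499.3, 311.3, 219.7]
eef_rot: [3.141, 0.0, -3.061]
wrist_force: [0.2, -0.6, 0.6]
finger_gap: 93.8
finger_force: 0.0Traceback (most recent call last):
  File "go.py", line 8, in <module>
    if __name__=='__main__': go(*map(float,sys.argv[1:5]))
                             ~~^^^^^^^^^^^^^^^^^^^^^^^^^^^
  File "go.py", line 7, in go
    print('shift cm',d.round(2),'roll',round(-np.degrees(dy)/5,2),'at',s['eef_pos'].round(1),e.round(3),'F',s['wrist_force'].round(1),'gap',s['finger_gap'].round(1),'t',round(s['clock'],2),'j',s['joints'].round(2))
                                                                                                                                            ^^^^^^^^^^^^^^^^^^^^^
AttributeError: 'float' object has no attribute 'round'
```

View pics/w1.png

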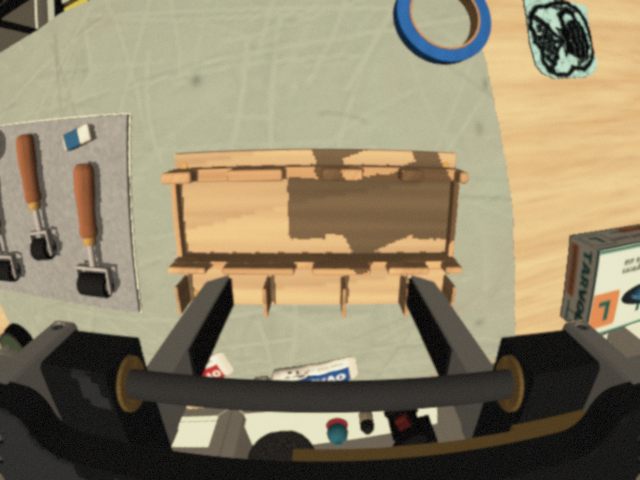

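```bash
sed -i "s/s\['finger_gap'\].round(1)/round(float(s['finger_gap']),1)/" go.py; python3 - <<'E'
import cv2
im=cv2.imread('pics/w1.png'); cv2.imwrite('pics/w1c.png',cv2.resize(im[140:320,160:474],None,fx=2.5,fy=2.5,interpolation=cv2.INTER_CUBIC))
E
```

```text
(no output)
```

View pics/w1c.png

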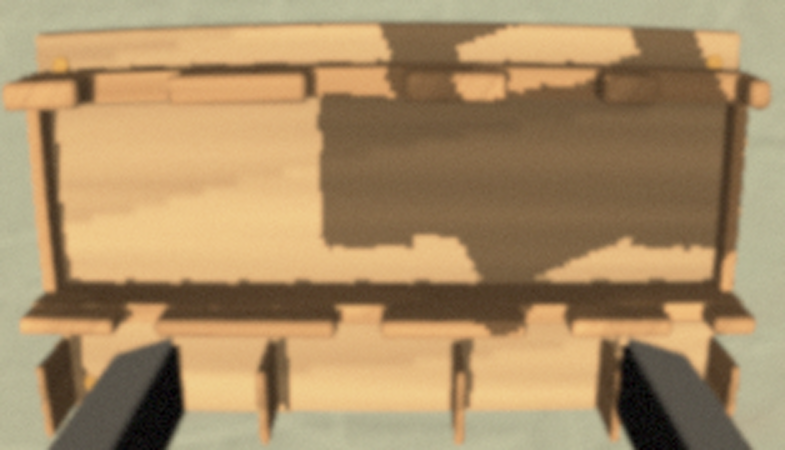

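```bash
python3 - <<'E'
from fit import *; import pickle
p=pickle.load(open('w1.pkl','rb'))
fit([(138,325,3),(359,326,2),(548.5,326,1),(691.5,325,0)],[(125,89,3),(356.5,86,2),(553.5,87,1)],
 [(60,325),(250,326),(440,327),(620,327)],[(40,92),(240,86),(456,86),(626,87)],p,(159.7,139.7),2.5)
im=cv2.imread('pics/w1.png');hsv=cv2.cvtColor(im,cv2.COLOR_BGR2HSV)
m=cv2.inRange(hsv,(0,130,60),(15,255,255)); m[:,130:]=0; m[:110]=0;m[260:]=0
for c in cv2.findContours(m,0,2)[0]:
    if cv2.contourArea(c)>200:
        r=c[:,0,:]; a=r[r[:,1].argmin()]; print(r[:,1].min(),r[:,1].max(), [onz(p,*q,21).round(1)[:2] for q in (a,r[r[:,1].argmax()],r.mean(0))])
d=cv2.inRange(hsv,(0,0,0),(180,255,50)); d[:,130:]=0; d[:230]=0; d[300:]=0
for c in cv2.findContours(d,0,2)[0]:
    if cv2.contourArea(c)>100: r=cv2.minAreaRect(c); print('roller',r,onz(p,*r[0],30).round(1))
E
python3 go.py 519 40 120 0.04
```

```text
bay1 [4.9077e+02 4.2636e+02 8.0000e-02] res [ 1.9  0.2 -0.7 -1.4  1.3 -0.  -1.4  0.4 -0.5 -0.4  0.2 -0.1  0.   0.5
 -0.2]
[490.8 426.4]
[495.5 368.1]
[501.5 294.8]
[508.7 206.6]
164 238 [array([459.3,  46.6]), array([547.3,  32.3]), array([501.6,  40.1])]
135 202 [array([422.5, -59.7]), array([507.1, -57.9]), array([462.8, -50.1])]
roller ((93.38118743896484, 283.6881408691406), (31.343671798706055, 22.388336181640625), 5.710592269897461) [600.8  46.3  30. ]
roller ((7.0, 270.5), (19.0, 14.0), 90.0) [ 603.5 -113.8   30. ]
roller ((42.5, 248.0), (20.0, 21.0), 90.0) [562.9 -31.5  30. ]
shift cm [  0.23 -27.19   9.96] roll 0.46 at [499.4 311.2 219.7] [ 3.142  0.    -3.061] F [ 0.4 -0.4 -0.3] gap 93.9 t 1.4 j [ 0.5   0.39  1.41 -0.    1.35 -1.16]
```

```bash
python3 -m creep '[[0.3,[0.17,-27.15,12],0.46],[0.3,[0.17,-27.15,12],0.46],[0.3,[0.17,-27.15,12],0.46],[0.3,[0.17,-27.15,12],0.46],[0.3,[0.17,-27.15,12],0.46],[0.3,[0.17,-27.15,12],0.46],[0.3,[0.17,-27.15,12],0.46],[0.3,[0.17,-27.15,12],0.46],[0.3,[0.17,-27.15,12],0.46],[0.3,[0.17,-27.15,12],0.46]]' 40
python3 - <<'E'
from h import *; import pickle
p=cam('wrist'); im=manip.camera('wrist'); cv2.imwrite('pics/w2.png',im[:,:,::-1]); pickle.dump(p,open('w2.pkl','wb'))
E
python3 go.py 519.5 40.5 25 0.04
```

```text
clock: 2.4
eef_pos: [520.0, 41.0, 100.1]
eef_rot: [3.142, 0.001, -3.101]
wrist_force: [-0.8, 0.3, 0.1]
finger_gap: 60.9
finger_force: 0.0
shift cm [ 0.06 -0.03  7.5 ] roll 0.01 at [520.   40.8 100. ] [ 3.142e+00  1.000e-03 -3.101e+00] F [ 0.5 -0.7 -0. ] gap 61.1 t 2.45 j [ 0.01  0.37  1.73  0.    1.04 -1.6 ]
```

View pics/w2.png

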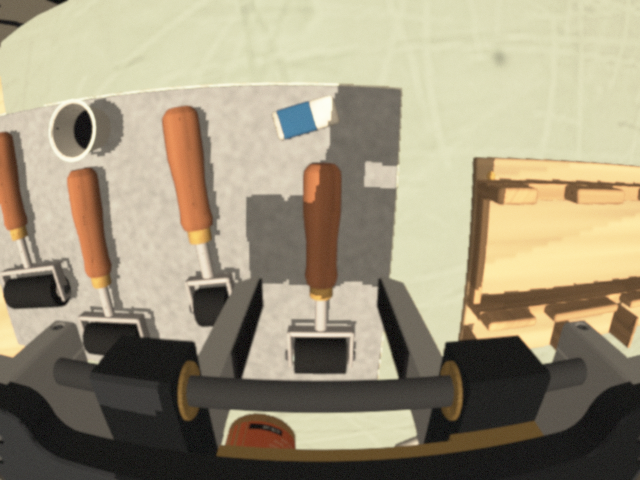

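```bash
python3 - <<'E'
from h import *; import pickle
p=pickle.load(open('w2.pkl','rb'))
for n,a in {'40':[(322,164),(320.5,289),(320.5,355)],'25':[(180,107),(199,231),(212,306)],'55':[(83,169),(98,276),(113,337)],'70':[(4,132),(15,228),(37,291)]}.items():
    q=[onz(p,*a[0],21),onz(p,*a[1],21),onz(p,*a[2],30)]; d=(q[2]-q[0])[:2]; th=np.arctan2(d[1],d[0]); u=np.array([np.cos(th),np.sin(th)])
    print(n,[x.round(1)[:2] for x in q],'th',th.round(3),'org rear',(q[0][:2]+62*u).round(1),'front',(q[1][:2]-23*u).round(1))
E
```

```text
40 [array([459. ,  39.1]), array([548. ,  41.9]), array([599.5,  44.1])] th 0.035 org rear [520.9  41.3] front [525.   41.1]
25 [array([421.2, -58.6]), array([508.1, -45.9]), array([562.1, -36.8])] th 0.153 org rear [482.5 -49.1] front [485.4 -49.4]
55 [array([ 462.5, -142.2]), array([ 549.5, -139.2]), array([ 600.7, -129.7])] th 0.09 org rear [ 524.3 -136.7] front [ 526.6 -141.3]
70 [array([ 426.3, -234.5]), array([ 511.7, -231.3]), array([ 566.2, -207.9])] th 0.188 org rear [ 487.2 -222.9] front [ 489.1 -235.6]
```

```bash
python3 -m creep '[[0.3,[-0.1,0,4],0],[0.3,[-0.1,0,7.5],0],[0.3,[-0.1,0,7.5],0],[0.3,[-0.1,0,7.5],0],[-1,[-0.1,0,7.5],0],[-1,[-0.1,0,7.5],0],[-1,[-0.1,0,7.5],0],[-1,[-0.1,0,7.5],0],[-1,[-0.1,0,7.5],0],[-1,[-0.1,0,7.5],0],[-1,[-0.1,0,7.5],0],[-1,[-0.1,0,7.5],0]]' 40
python3 -m creep '[[-1,[0,0,-3],0],[-1,[0,0,-6],0],[-1,[0,0,-9],0],[-1,[0,0,-9],0]]'
python3 go.py 495 367 130 0.08
```

```text
clock: 3.65
eef_pos: [520.8, 39.7, 24.5]
eef_rot: [3.142, 0.0, -3.103]
wrist_force: [-0.7, 0.8, 1.1]
finger_gap: 21.3
finger_force: 40.0
clock: 4.05
eef_pos: [522.4, 39.6, 117.8]
eef_rot: [-3.141, 0.006, -3.103]
wrist_force: [0.6, -0.4, -2.8]
finger_gap: 21.0
finger_force: 40.0
shift cm [ 1.46 32.82 -1.24] roll -0.47 at [522.4  39.6 117.8] [-3.141  0.006 -3.103] F [ 0.6 -0.4 -2.8] gap 21.0 t 4.05 j [ 0.01  0.35  1.71 -0.    1.08 -1.6 ]
```

```bash
python3 -m creep '[[-1,[1.46,32.82,0],-0.47],[-1,[1.46,32.82,0],-0.47],[-1,[1.46,32.82,0],-0.47],[-1,[1.46,32.82,0],-0.47],[-1,[1.46,32.82,0],-0.47],[-1,[1.46,32.82,0],-0.47],[-1,[1.46,32.82,0],-0.47],[-1,[1.46,32.82,0],-0.47],[-1,[1.46,32.82,0],-0.47],[-1,[1.46,32.82,0],-0.47],[-1,[1.46,32.82,0],-0.47],[-1,[1.46,32.82,0],-0.47]]'
python3 - <<'E'
from h import *; import pickle
p=cam('wrist'); im=manip.camera('wrist'); cv2.imwrite('pics/w3.png',im[:,:,::-1]); pickle.dump(p,open('w3.pkl','wb'))
E
python3 go.py 494.7 367.2 47 0.08
```

```text
clock: 5.25
eef_pos: [493.8, 366.3, 114.4]
eef_rot: [-3.142, 0.0, -3.063]
wrist_force: [0.0, 0.0, -2.3]
finger_gap: 20.9
finger_force: 40.0
shift cm [-0.1   0.07  6.75] roll -0.01 at [493.8 366.4 114.5] [ 3.142  0.    -3.063] F [-0.3 -0.4 -2.5] gap 21.2 t 5.3 j [ 0.58  0.54  1.43 -0.    1.17 -1.07]
```

View pics/w3.png

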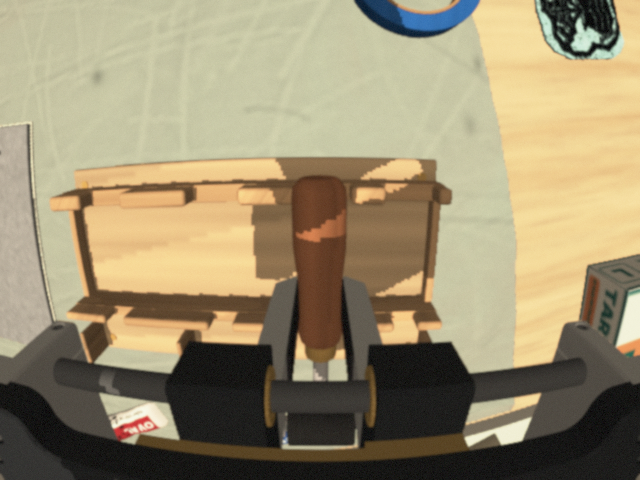

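```bash
python3 -m creep '[[-1,[-0.1,0.07,2],0],[-1,[-0.1,0.07,3.5],0],[-1,[-0.1,0.07,4.5],0],[-1,[-0.1,0.07,5.3],0],[-1,[-0.1,0.07,6],0],[-1,[-0.1,0.07,6.5],0],[-1,[-0.1,0.07,6.7],0],[-1,[-0.1,0.07,6.7],0]]'
python3 go.py 494.7 367.2 47 0.08
python3 - <<'E'
from h import *; import pickle
p=cam('wrist'); im=manip.camera('wrist'); cv2.imwrite('pics/w4.png',im[:,:,::-1]); pickle.dump(p,open('w4.pkl','wb'))
E
```

```text
clock: 6.1
eef_pos: [494.4, 367.9, 47.4]
eef_rot: [-3.142, -0.0, -3.062]
wrist_force: [0.2, 0.1, -2.0]
finger_gap: 20.8
finger_force: 40.0
shift cm [-0.02 -0.07  0.04] roll -0.0 at [494.4 367.9  47.4] [-3.142 -0.    -3.062] F [ 0.2  0.1 -2. ] gap 20.8 t 6.1 j [ 0.58  0.63  1.47 -0.    1.04 -1.07]
```

View pics/w4.png

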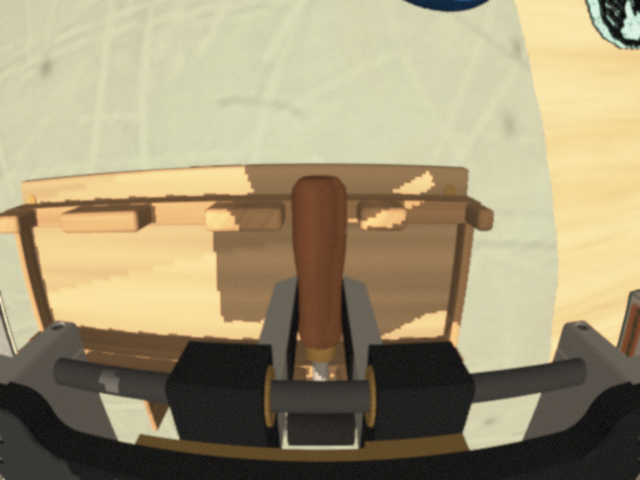

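```bash
python3 -m creep '[[-1,[0,0,0.1],0],[-0.3,[0,0,0.1],0],[0,[0,0,0.1],0],[0,[0,0,0.1],0],[0,[0,0,0.1],0],[0,[0,0,-3],0],[0,[0,0,-8],0],[0,[0,0,-8],0]]'
python3 - <<'E'
from h import *; import pickle
im=manip.camera('top'); cv2.imwrite('pics/t5.png',cv2.resize(im[155:265,130:300,::-1],None,fx=4.6,fy=4.6,interpolation=cv2.INTER_CUBIC))
E
python3 go.py 483 -49 110 0.147
```

```text
clock: 6.95
eef_pos: [496.6, 369.3, 134.2]
eef_rot: [3.137, 0.009, -3.062]
wrist_force: [0.2, 0.2, -0.2]
finger_gap: 47.1
finger_force: 0.0
shift cm [  4.6  -41.54   1.94] roll -0.77 at [495.6 368.7 130.9] [ 3.139  0.005 -3.062] F [ 0.2  0.7 -0.2] gap 46.8 t 7.0 j [ 0.58  0.53  1.42 -0.    1.19 -1.07]
```

```bash
python3 -m creep '[[0,[4.6,-41.5,2],-0.77],[0.3,[4.6,-41.5,2],-0.77],[0.3,[4.6,-41.5,2],-0.77],[0.3,[4.6,-41.5,2],-0.77],[0.3,[4.6,-41.5,2],-0.77],[0.3,[4.6,-41.5,2],-0.77],[0.3,[4.6,-41.5,2],-0.77],[0.3,[4.6,-41.5,2],-0.77],[0.3,[4.6,-41.5,2],-0.77],[0.3,[4.6,-41.5,2],-0.77],[0.3,[4.6,-41.5,2],-0.77],[0.3,[4.6,-41.5,2],-0.77]]'
python3 - <<'E'
from h import *; import pickle
im=manip.camera('top'); a=cv2.resize(im[155:265,130:300,::-1],None,fx=4.6,fy=4.6,interpolation=cv2.INTER_CUBIC); cv2.imwrite('pics/t6.png',a)
E
python3 go.py 483 -49 25 0.147
```

```text
clock: 8.2
eef_pos: [481.6, -48.4, 107.1]
eef_rot: [3.141, -0.001, -2.993]
wrist_force: [0.1, 0.8, -0.5]
finger_gap: 61.3
finger_force: 0.0
shift cm [-0.13 -0.09  8.22] roll 0.02 at [481.6 -48.4 107.2] [ 3.141 -0.    -2.993] F [-0.3 -0.2 -0.1] gap 61.0 t 8.25 j [-0.18  0.29  1.82  0.    1.03 -1.9 ]
```

View pics/t6.png

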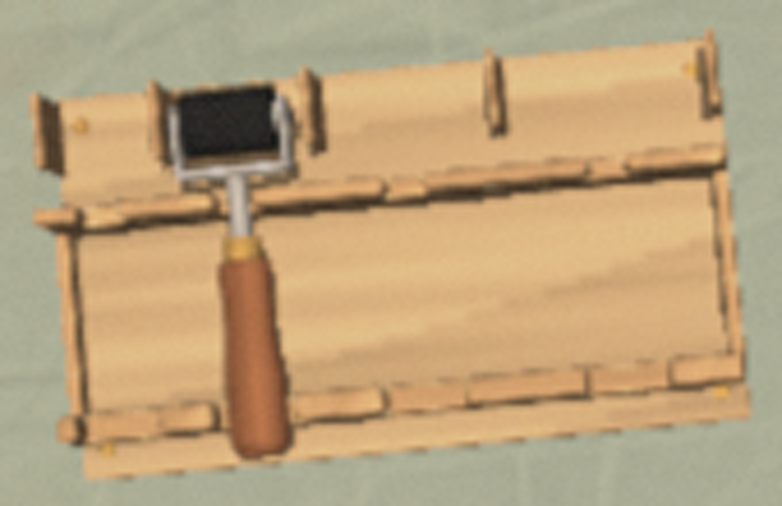

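```bash
python3 -m creep '[[0.3,[-0.13,-0.09,4.5],0],[0.3,[-0.13,-0.09,8.2],0],[0.3,[-0.13,-0.09,8.2],0],[0.3,[-0.13,-0.09,8.2],0],[-1,[-0.13,-0.09,8.2],0],[-1,[-0.13,-0.09,8.2],0],[-1,[-0.13,-0.09,8.2],0],[-1,[-0.13,-0.09,8.2],0],[-1,[-0.13,-0.09,8.2],0],[-1,[-0.13,-0.09,8.2],0],[-1,[-0.13,-0.09,8.2],0]]' 40
python3 -m creep '[[-1,[0,0,-3],0],[-1,[0,0,-6],0],[-1,[0,0,-10],0],[-1,[0,0,-10],0],[-1,[0,0,-10],0]]'
python3 go.py 490 425.5 125 0.08
python3 - <<'E'
from h import *
p=cam('top'); q=np.array([490,425.5])
for n,u,v in(('rear',262,457),('rollerc',228,120),('neck',237,205)):
    w=onz(p,(u+.5)/4.6-.5+130,(v+.5)/4.6-.5+155,45)[:2]-q; c,s=np.cos(.08),np.sin(.08); print(n,(w@np.array([[c,-s],[s,c]])+[0,58.5]).round(1))
E
```

```text
clock: 9.35
eef_pos: [483.1, -50.2, 25.5]
eef_rot: [-3.142, 0.0, -2.995]
wrist_force: [0.1, 0.4, 1.3]
finger_gap: 21.2
finger_force: 40.0
clock: 9.85
eef_pos: [483.1, -50.2, 125.5]
eef_rot: [-3.141, 0.001, -2.995]
wrist_force: [-0.1, 0.8, -2.7]
finger_gap: 21.3
finger_force: 40.0
shift cm [-7.650e+00  4.696e+01  4.000e-02] roll 0.77 at [483.1 -50.2 125.5] [-3.141e+00  1.000e-03 -2.995e+00] F [-0.1  0.8 -2.7] gap 21.3 t 9.85 j [-0.18  0.26  1.8  -0.    1.07 -1.9 ]
rear [-64.8  -1.2]
rollerc [82.2  1.2]
neck [45.   0.4]
```

```bash
python3 -m creep '[[-1,[-7.65,46.96,0],0.77],[-1,[-7.65,46.96,0],0.77],[-1,[-7.65,46.96,0],0.77],[-1,[-7.65,46.96,0],0.77],[-1,[-7.65,46.96,0],0.77],[-1,[-7.65,46.96,0],0.77],[-1,[-7.65,46.96,0],0.77],[-1,[-7.65,46.96,0],0.77],[-1,[-7.65,46.96,0],0.77],[-1,[-7.65,46.96,0],0.77],[-1,[-7.65,46.96,0],0.77],[-1,[-7.65,46.96,0],0.77]]'
python3 go.py 490 425.5 47.2 0.08
```

```text
clock: 11.05
eef_pos: [489.2, 425.1, 123.1]
eef_rot: [-3.14, -0.003, -3.061]
wrist_force: [1.3, 0.2, -1.1]
finger_gap: 21.1
finger_force: 40.0
shift cm [-0.1   0.05  7.59] roll 0.01 at [489.2 425.1 123.1] [-3.140e+00 -3.000e-03 -3.061e+00] F [ 1.3  0.2 -1.1] gap 21.1 t 11.05 j [ 0.66  0.6   1.31 -0.    1.23 -0.99]
```

```bash
python3 -m creep '[[-1,[-0.1,0.03,2],0],[-1,[-0.1,0.03,4],0],[-1,[-0.1,0.03,5.3],0],[-1,[-0.1,0.03,6.3],0],[-1,[-0.1,0.03,7],0],[-1,[-0.1,0.03,7.4],0],[-1,[-0.1,0.03,7.55],0],[-1,[-0.1,0.03,7.55],0]]'
python3 - <<'E'
from h import *; import pickle
im=manip.camera('wrist'); cv2.imwrite('pics/w7.png',im[:,:,::-1])
E
python3 go.py 490 425.5 47 0.08
```

```text
clock: 11.85
eef_pos: [491.1, 426.0, 50.2]
eef_rot: [3.141, 0.0, -3.062]
wrist_force: [0.7, -0.7, -1.7]
finger_gap: 21.1
finger_force: 40.0
shift cm [ 0.12 -0.05  0.34] roll -0.0 at [491.1 426.1  50.4] [ 3.141e+00  1.000e-03 -3.062e+00] F [-0.7 -0.3 -1.2] gap 21.3 t 11.9 j [ 0.66  0.69  1.36 -0.    1.09 -0.99]
```

View pics/w7.png

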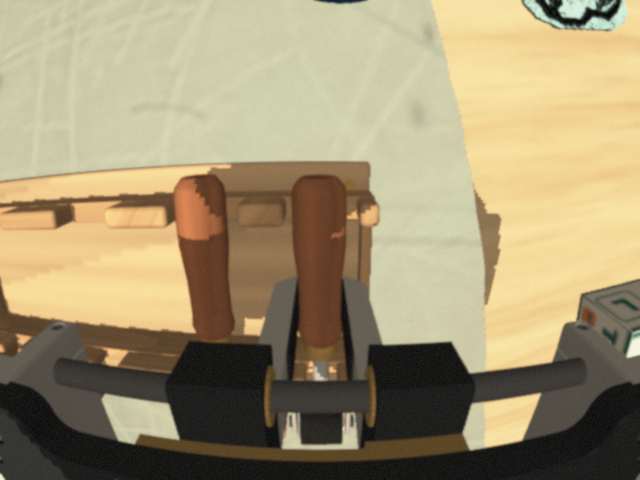

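```bash
python3 -m creep '[[-1,[0.05,-0.05,0.35],0],[-1,[0.05,-0.05,0.35],0],[-0.3,[0.05,-0.05,0.4],0],[0,[0.05,-0.05,0.4],0],[0,[0.05,-0.05,0.4],0],[0,[0.05,-0.05,0.4],0],[0,[0,0,-3],0],[0,[0,0,-7],0],[0,[0,0,-7],0],[0,[0,0,-7],0]]'
python3 go.py 524.5 -139 100 0.08
```

```text
clock: 12.9
eef_pos: [491.1, 426.1, 120.6]
eef_rot: [3.141, 0.001, -3.062]
wrist_force: [-0.9, -0.8, -1.1]
finger_gap: 47.0
finger_force: 0.0
shift cm [  1.18 -56.6    2.01] roll -0.0 at [491.1 426.1 120.6] [ 3.141e+00  1.000e-03 -3.062e+00] F [-0.9 -0.8 -1.1] gap 47.0 t 12.9 j [ 0.66  0.61  1.31  0.    1.22 -0.99]
```

```bash
python3 -m creep '[[0,[1.2,-56.6,0],0],[0.3,[1.2,-56.6,0],0],[0.3,[1.2,-56.6,0],0],[0.3,[1.2,-56.6,0],0],[0.3,[1.2,-56.6,0],0],[0.3,[1.2,-56.6,0],0],[0.3,[1.2,-56.6,0],0],[0.3,[1.2,-56.6,0],0],[0.3,[1.2,-56.6,0],0],[0.3,[1.2,-56.6,0],0],[0.3,[1.2,-56.6,0],0],[0.3,[1.2,-56.6,2],0]]'
python3 -m creep '[[0.3,[0,0,0],0],[0.3,[0,0,0],0]]'
python3 - <<'E'
from h import *
im=manip.camera('top'); a=cv2.resize(im[155:265,130:300,::-1],None,fx=4.6,fy=4.6,interpolation=cv2.INTER_CUBIC)
cv2.imwrite('pics/t8.png',cv2.resize(a,(400,259)))
p=cam('wrist'); im=manip.camera('wrist')[:,:,::-1].copy(); cv2.imwrite('pics/w8.png',im)
b=np.zeros((480+0,640,3),np.uint8)
cv2.imwrite('pics/c8.png',np.vstack([cv2.resize(im,(400,300)),cv2.resize(a,(400,259))]))
m=cv2.inRange(cv2.cvtColor(im,cv2.COLOR_BGR2HSV),(0,130,40),(14,255,255)); m[310:]=0
for c in cv2.findContours(m,0,2)[0]:
    if cv2.contourArea(c)>500:
        r=c[:,0,:]; k=r[r[:,1]<r[:,1].min()+3].mean(0); f=r[r[:,1]>r[:,1].max()-3].mean(0); print(k,f,onz(p,*k,21).round(1),onz(p,*f,21).round(1))
E
python3 go.py 524.5 -139 25 0.08
```

```text
clock: 14.1
eef_pos: [524.4, -143.3, 100.3]
eef_rot: [-3.14, 0.002, -3.065]
wrist_force: [0.1, -0.4, -0.8]
finger_gap: 60.9
finger_force: 0.0
clock: 14.3
eef_pos: [523.4, -138.7, 98.9]
eef_rot: [3.14, -0.002, -3.062]
wrist_force: [-0.3, -0.3, 0.5]
finger_gap: 61.1
finger_force: 0.0
[320.42857143 163.85714286] [319.75   287.1875] [ 462.7 -143.6   21. ] [ 550.  -136.9   21. ]
[185.7 104.2] [190.14285714 226.57142857] [ 427.  -237.4   21. ] [ 512.3 -232.1   21. ]
shift cm [-0.03 -0.09  7.51] roll 0.01 at [ 524.2 -138.1  100.1] [ 3.141 -0.    -3.061] F [-0.3 -0.5  0.1] gap 61.6 t 14.4 j [-0.33  0.41  1.67  0.    1.06 -1.98]
```

View pics/c8.png

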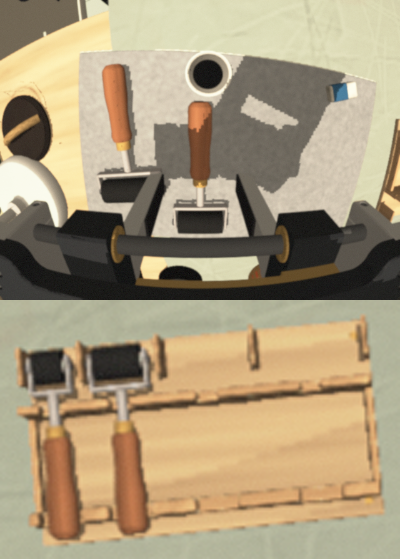

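```bash
python3 -m creep '[[0.3,[-0.05,-0.15,4.5],0],[0.3,[-0.05,-0.15,7.5],0],[0.3,[-0.05,-0.15,7.5],0],[0.3,[-0.05,-0.15,7.5],0],[-1,[-0.05,-0.15,7.5],0],[-1,[-0.05,-0.15,7.5],0],[-1,[-0.05,-0.15,7.5],0],[-1,[-0.05,-0.15,7.5],0],[-1,[-0.05,-0.15,7.5],0],[-1,[-0.05,-0.15,7.5],0],[-1,[-0.05,-0.15,7.5],0]]' 40
python3 -m creep '[[-1,[0,0,-3],0],[-1,[0,0,-6],0],[-1,[0,0,-10],0],[-1,[0,0,-10],0],[-1,[0,0,-10],0]]'
python3 go.py 500.5 293.5 125 0.08
```

```text
clock: 15.5
eef_pos: [524.7, -140.6, 25.0]
eef_rot: [3.142, 0.0, -3.062]
wrist_force: [-1.3, -0.1, 2.1]
finger_gap: 21.3
finger_force: 40.0
clock: 16.0
eef_pos: [524.7, -140.7, 124.9]
eef_rot: [-3.141, 0.001, -3.062]
wrist_force: [-0.5, 0.1, -2.7]
finger_gap: 21.1
finger_force: 39.9
shift cm [-1.050e+00  4.348e+01 -2.000e-02] roll -0.0 at [ 524.7 -140.7  124.9] [-3.141e+00  1.000e-03 -3.062e+00] F [-0.5  0.1 -2.7] gap 21.1 t 16.0 j [-0.33  0.38  1.64 -0.    1.12 -1.98]
```

```bash
python3 -m creep '[[-1,[-1.05,43.5,0],0],[-1,[-1.05,43.5,0],0],[-1,[-1.05,43.5,0],0],[-1,[-1.05,43.5,0],0],[-1,[-1.05,43.5,0],0],[-1,[-1.05,43.5,0],0],[-1,[-1.05,43.5,0],0],[-1,[-1.05,43.5,0],0],[-1,[-1.05,43.5,0],0],[-1,[-1.05,43.5,0],0],[-1,[-1.05,43.5,0],0],[-1,[-1.05,43.5,0],0]]'
python3 -m creep '[[-1,[0,0,3],0],[-1,[0,0,3],0],[-1,[0,0,3],0]]'
python3 go.py 500.5 293.9 47.2 0.08
```

```text
clock: 17.2
eef_pos: [500.3, 292.6, 123.8]
eef_rot: [-3.141, -0.002, -3.063]
wrist_force: [-0.0, -0.8, -1.5]
finger_gap: 20.9
finger_force: 39.9
clock: 17.5
eef_pos: [500.6, 292.8, 95.0]
eef_rot: [-3.141, -0.001, -3.063]
wrist_force: [-0.2, 0.8, -1.7]
finger_gap: 20.8
finger_force: 39.9
shift cm [-0.01  0.11  4.78] roll -0.02 at [500.6 292.8  95. ] [-3.141e+00 -1.000e-03 -3.063e+00] F [-0.2  0.8 -1.7] gap 20.8 t 17.5 j [ 0.47  0.49  1.56 -0.    1.09 -1.18]
```

```bash
python3 -m creep '[[-1,[0,0.08,1.5],0],[-1,[0,0.08,2.7],0],[-1,[0,0.08,3.7],0],[-1,[0,0.08,4.3],0],[-1,[0,0.08,4.7],0],[-1,[0,0.08,4.8],0],[-1,[0,0.08,4.8],0]]'
python3 go.py 500.5 293.9 47 0.08
python3 - <<'E'
from h import *
im=manip.camera('wrist'); cv2.imwrite('pics/w9.png',im[:,:,::-1])
E
```

```text
clock: 18.2
eef_pos: [500.6, 294.6, 47.2]
eef_rot: [3.141, 0.0, -3.062]
wrist_force: [-0.6, 1.0, -1.3]
finger_gap: 21.0
finger_force: 39.9
shift cm [ 0.01 -0.07  0.02] roll -0.0 at [500.6 294.6  47.2] [ 3.141  0.    -3.062] F [-0.6  1.  -1.3] gap 21.0 t 18.2 j [ 0.47  0.56  1.58 -0.    1.   -1.18]
```

View pics/w9.png

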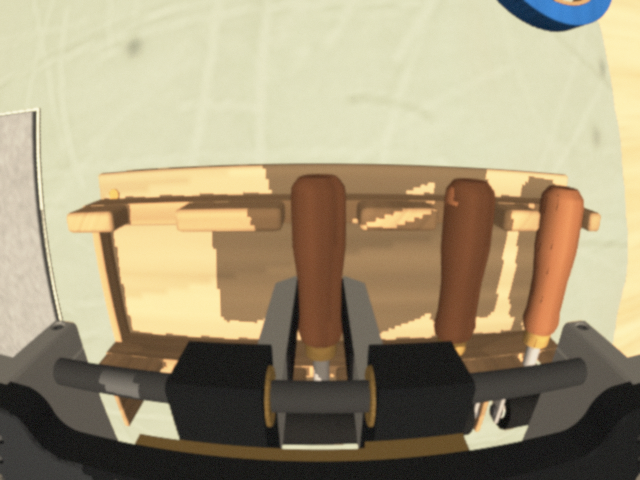

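```bash
python3 -m creep '[[-1,[0,-0.03,0.05],0],[-0.3,[0,-0.03,0.05],0],[0,[0,-0.03,0.05],0],[0,[0,-0.03,0.05],0],[0,[0,-0.03,0.05],0],[0,[0,-0.03,-3],0],[0,[0,0,-7],0],[0,[0,0,-7],0],[0,[0,0,-7],0]]'
python3 go.py 488.5 -231 110 0.175
```

```text
clock: 19.15
eef_pos: [500.7, 294.7, 117.5]
eef_rot: [3.141, 0.001, -3.062]
wrist_force: [-0.2, 0.1, -0.4]
finger_gap: 46.8
finger_force: 0.0
shift cm [  5.4  -52.3    0.72] roll -1.09 at [500.7 294.7 117.5] [ 3.141e+00  1.000e-03 -3.062e+00] F [-0.2  0.1 -0.4] gap 46.8 t 19.15 j [ 0.47  0.47  1.54 -0.    1.13 -1.18]
```

```bash
python3 -m creep '[[0,[5.4,-52.3,0],-1.09],[0.3,[5.4,-52.3,0],-1.09],[0.3,[5.4,-52.3,0],-1.09],[0.3,[5.4,-52.3,0],-1.09],[0.3,[5.4,-52.3,0],-1.09],[0.3,[5.4,-52.3,0],-1.09],[0.3,[5.4,-52.3,0],-1.09],[0.3,[5.4,-52.3,0],-1.09],[0.3,[5.4,-52.3,0],-1.09],[0.3,[5.4,-52.3,0],-1.09],[0.3,[5.4,-52.3,0],-1.09],[0.3,[5.4,-52.3,1],-1.09]]'
python3 -m creep '[[0.3,[0,0,0],0],[0.3,[0,0,0],0],[0.3,[0,0,0],0]]'
python3 - <<'E'
from h import *
p=cam('wrist'); im=manip.camera('wrist')[:,:,::-1].copy(); cv2.imwrite('pics/w10.png',im)
hsv=cv2.cvtColor(im,cv2.COLOR_BGR2HSV); m=cv2.inRange(hsv,(0,130,40),(14,255,255)); m[310:]=0
for c in cv2.findContours(m,0,2)[0]:
    if cv2.contourArea(c)>500:
        r=c[:,0,:]; k=r[r[:,1]<r[:,1].min()+3].mean(0); f=r[r[:,1]>r[:,1].max()-3].mean(0); print(k,f,onz(p,*k,21).round(1),onz(p,*f,21).round(1))
E
python3 go.py 488.5 -231 25 0.175
```

```text
clock: 20.35
eef_pos: [487.8, -234.0, 106.2]
eef_rot: [-3.141, 0.0, -2.97]
wrist_force: [-0.3, 1.4, -1.1]
finger_gap: 61.0
finger_force: 0.0
clock: 20.65
eef_pos: [488.5, -229.9, 106.9]
eef_rot: [3.141, -0.0, -2.965]
wrist_force: [-0.4, 0.2, -0.6]
finger_gap: 60.9
finger_force: 0.0
[319.9 161.6] [320.69230769 282.        ] [ 427.2 -241.6   21. ] [ 513.3 -225.5   21. ]
shift cm [ 0.02 -0.09  8.21] roll 0.02 at [ 488.6 -230.1  107.1] [-3.142  0.    -2.965] F [ 0.2  0.5 -0.3] gap 60.9 t 20.7 j [-0.51  0.4   1.67  0.    1.08 -2.26]
```

View pics/w10.png

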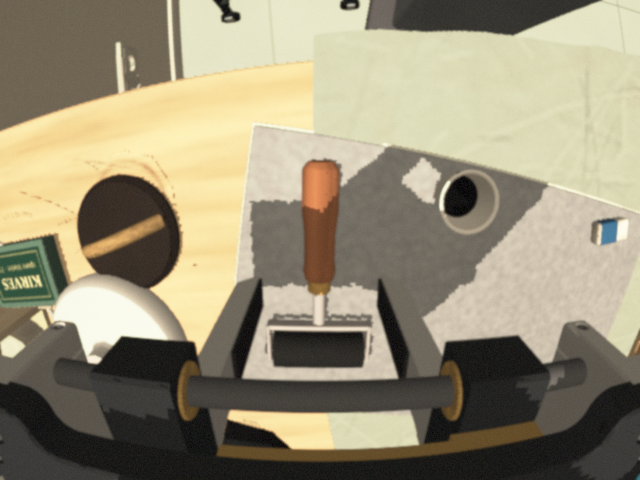

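```bash
python3 -m creep '[[0.3,[0.05,-0.1,3],0],[0.3,[0.05,-0.1,6],0],[0.3,[0.05,-0.1,8.2],0],[0.3,[0.05,-0.1,8.2],0],[0.3,[0.05,-0.1,8.2],0],[-1,[0.05,-0.1,8.2],0],[-1,[0.05,-0.1,8.2],0],[-1,[0.05,-0.1,8.2],0],[-1,[0.05,-0.1,8.2],0],[-1,[0.05,-0.1,8.2],0],[-1,[0.05,-0.1,8.2],0],[-1,[0.05,-0.1,8.2],0]]' 40
python3 -m creep '[[-1,[0,0,-3],0],[-1,[0,0,-6],0],[-1,[0,0,-10],0],[-1,[0,0,-10],0],[-1,[0,0,-10],0]]'
python3 go.py 507.6 205.5 125 0.08
```

```text
clock: 21.9
eef_pos: [488.0, -232.1, 25.0]
eef_rot: [3.142, -0.0, -2.967]
wrist_force: [-1.2, 0.4, 1.1]
finger_gap: 20.8
finger_force: 40.0
clock: 22.4
eef_pos: [487.9, -232.2, 124.9]
eef_rot: [-3.141, 0.001, -2.967]
wrist_force: [-0.1, -0.2, -2.6]
finger_gap: 21.0
finger_force: 40.0
shift cm [-9.550e+00  4.276e+01 -2.000e-02] roll 1.09 at [ 487.9 -232.2  124.9] [-3.141e+00  1.000e-03 -2.967e+00] F [-0.1 -0.2 -2.6] gap 21.0 t 22.4 j [-0.51  0.38  1.65 -0.    1.11 -2.26]
```

```bash
python3 -m creep '[[-1,[-9.55,42.78,0],1.09],[-1,[-9.55,42.78,0],1.09],[-1,[-9.55,42.78,0],1.09],[-1,[-9.55,42.78,0],1.09],[-1,[-9.55,42.78,0],1.09],[-1,[-9.55,42.78,0],1.09],[-1,[-9.55,42.78,0],1.09],[-1,[-9.55,42.78,0],1.09],[-1,[-9.55,42.78,0],1.09],[-1,[-9.55,42.78,0],1.09],[-1,[-9.55,42.78,0],1.09],[-1,[-9.55,42.78,0],1.09]]'
python3 -m creep '[[-1,[0,0,3],0],[-1,[0,0,3],0],[-1,[0,0,3],0]]'
python3 go.py 507.6 205.7 47.2 0.08
```

```text
clock: 23.6
eef_pos: [507.2, 204.7, 123.9]
eef_rot: [-3.141, -0.002, -3.063]
wrist_force: [-0.3, -0.2, -2.6]
finger_gap: 20.9
finger_force: 40.0
clock: 23.9
eef_pos: [507.5, 204.8, 95.0]
eef_rot: [-3.141, -0.001, -3.063]
wrist_force: [0.4, -0.2, -1.0]
finger_gap: 20.9
finger_force: 40.0
shift cm [-0.02  0.09  4.78] roll -0.02 at [507.5 204.8  95. ] [-3.141e+00 -1.000e-03 -3.063e+00] F [ 0.4 -0.2 -1. ] gap 20.9 t 23.9 j [ 0.32  0.43  1.65 -0.    1.06 -1.33]
```

```bash
python3 -m creep '[[-1,[0,0.05,1.5],0],[-1,[0,0.05,2.7],0],[-1,[0,0.05,3.7],0],[-1,[0,0.05,4.3],0],[-1,[0,0.05,4.7],0],[-1,[0,0.05,4.8],0],[-1,[0,0.05,4.8],0]]'
python3 go.py 507.6 205.7 47 0.08
python3 - <<'E'
from h import *
im=manip.camera('wrist'); cv2.imwrite('pics/w11.png',im[:,:,::-1])
E
```

```text
clock: 24.6
eef_pos: [507.7, 206.3, 47.2]
eef_rot: [3.142, 0.0, -3.062]
wrist_force: [0.2, -0.3, -2.1]
finger_gap: 20.9
finger_force: 40.0
shift cm [ 0.01 -0.06  0.02] roll -0.0 at [507.7 206.3  47.2] [ 3.142  0.    -3.062] F [ 0.2 -0.3 -2.1] gap 20.9 t 24.6 j [ 0.32  0.5   1.68 -0.    0.96 -1.33]
```

View pics/w11.png

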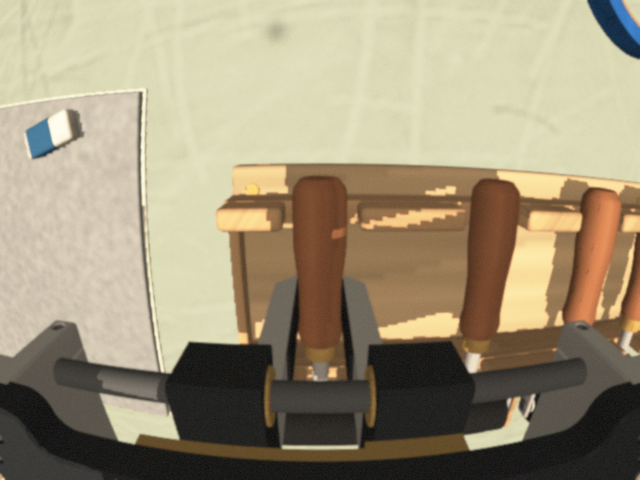

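Centred in the notch (handle 293–347, posts at 283 and 359). Release, retract, move aside, and check from the top.

```bash
python3 -m creep '[[-1,[0,0,0.05],0],[-0.3,[0,0,0.05],0],[0,[0,0,0.05],0],[0,[0,0,0.05],0],[0,[0,0,0.05],0],[0,[0,0,-3],0],[0,[0,0,-7],0],[0,[0,0,-12],0],[0,[0,0,-12],0]]'
python3 -m creep '[[0,[8,-20,0],0],[0,[8,-20,0],0],[0,[8,-20,0],0],[0,[8,-20,0],0],[0,[8,-20,0],0],[0,[8,-20,0],0],[0,[8,-20,0],0],[0,[8,-20,0],0]]'
python3 - <<'E'
from h import *
im=manip.camera('top')[:,:,::-1]; cv2.imwrite('pics/t12f.png',im); cv2.imwrite('pics/t12.png',cv2.resize(im[155:265,130:300],None,fx=4.6,fy=4.6,interpolation=cv2.INTER_CUBIC))
p=cam('top'); m=cv2.inRange(cv2.cvtColor(im,cv2.COLOR_BGR2HSV),(0,120,40),(13,255,255)); d=cv2.inRange(cv2.cvtColor(im,cv2.COLOR_BGR2HSV),(0,0,0),(180,255,50))
c,s=np.cos(.08),np.sin(.08); M=np.array([[c,-s],[s,c]])
for n,k,z in(('handle',m,43),('roller',d,47)):
    k=k.copy(); k[:150]=0;k[270:]=0;k[:,:130]=0;k[:,300:]=0
    for q in cv2.findContours(k,0,2)[0]:
        if cv2.contourArea(q)>60: r=cv2.minAreaRect(q); print(n,((onz(p,*r[0],z)[:2]-[490,425.5])@M).round(1),np.round(r[1],1))
E
```

```text
clock: 25.55
eef_pos: [509.8, 207.0, 173.4]
eef_rot: [3.139, 0.01, -3.062]
wrist_force: [0.4, -0.5, -1.3]
finger_gap: 47.0
finger_force: 0.0
clock: 26.35
eef_pos: [444.0, 1.4, 166.8]
eef_rot: [3.141, -0.0, -3.061]
wrist_force: [-0.2, 1.0, 0.2]
finger_gap: 46.8
finger_force: 0.0
handle [-20.8  -0.1] [42.6 13.3]
handle [-21.4 -58.8] [42.3 12.5]
handle [ -21.9 -132.4] [42.  12.4]
handle [ -21.8 -221.7] [42.3 13. ]
roller [81.7  1.4] [13. 13.]
roller [ 80.8 -57.3] [13.2 19.4]
roller [  80.2 -131. ] [13.  27.5]
roller [  80.9 -220.4] [13.2 34.2]
```

View pics/t12.png

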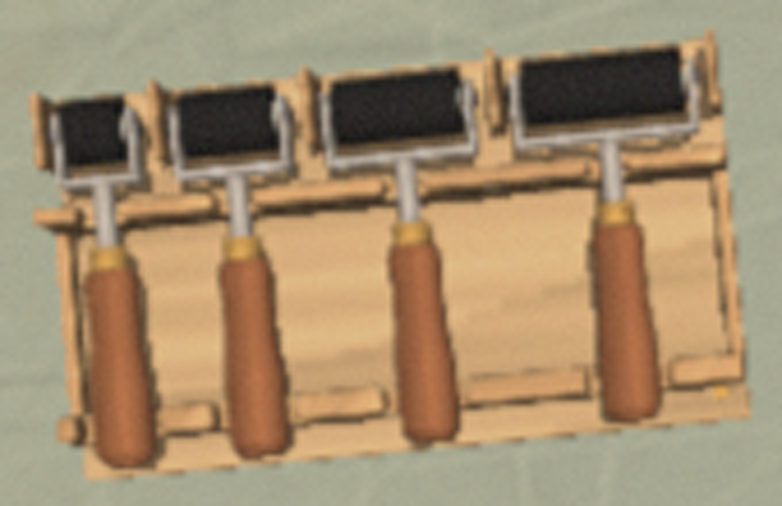

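All four hang centred in their bays, within about 3 mm of the bay points, and the gripper is clear of everything.

```bash
python3 -c "
from cell import manip
print(manip.sign_off())"
```

```text
the job is handed in; nothing more can be done
None
```

All four brayers hang in their own bays, narrowest to widest and within about 3 mm of the bay points by the last top view; the arm never went near the cup, and the job was handed in at about 26 s (no verdict was returned).

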